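Puff the dust off an opened camera module

ROBOT

A 6-joint arm with a two-finger parallel gripper is mounted at the origin on the work surface. World frame = base frame: x ahead of the robot, y to its left, z up, the work surface at z = 0. Lengths are in m, angles in rad, forces in N, time in s.
With the tool pointing down it reaches from about 0.275 to 0.875 m from the base axis. Payload 12.5 kg.
Tool frame: the origin (TCP) lies at the very end of the fingers, on their centre line; the grasp point (between the pads) lies behind it (hold_point_z is the z of the grasp point in the tool frame, in m); z points along the fingers, y is the line along which they close (so a half turn about z gives the same grasp; the last joint's range is limited). The gripper opens to 85 mm and grips with 20 to 120 N. Pads are 22 mm wide; open, the fingers measure 114 mm over their backs; the gripper's body (76 mm by 85 mm) begins 54 mm behind the grasp point. The pads swing forward as they close: fully open they stand 13 mm farther back than shut.
Start: joints at [-1.303, 0.351, 1.652, -0, 1.139, -0.085], TCP at [0.19, -0.516, 0.231] pointing down, gripper open.
Joint ranges: [-2.75, 2.75], [-0.79, 2.1], [0.01, 2.65], [-1.57, 4.71], [0.07, 3.14], [-2.87, 2.87]. Speed limits (rad/s): [2.22, 2.22, 2.79, 3.14, 3.14, 3.14].

INTERFACE

Orientations are given as a rotation vector (axis times angle).
In Python, from workcell import read_state, grab_frame, get_calibration, finish_job, hold_point_z gives the robot as it stands.
- The arm moves only by the tool step_arm, never from a script. Its argument "moves" is a list of rows, each a list of 6 numbers: the shift along the tool's x, y, z in m, then the turn, a rotation vector about the tool's x, y, z in rad. A call has 1 to 12 rows; each row is the pose to reach, as a shift and turn from the pose commanded when the call began, along the tool's axes at that moment; what a row does not reach only later rows make up. A row lasts 1/12 s, in which the tool goes at most 41.7 mm and 7.16 degrees, less where a joint would pass 70% of its speed; a pose out of reach is approached as far as the arm can. A call with a gripper value outside its range is refused whole. "claw" is the closure, from 0 (fully open) to 1 (shut), set as the call begins (left out, the last holds). The fingers move at their own pace and stop on an object; "grip_force" is the grip in N (left out, the last holds). Time passes only in rows, so rows that repeat a pose let the fingers close. It gives the time, the measured TCP pose, the force and the opening at its end, in the units of the state.
- read_state(): the state, without advancing time (a new reading comes with each control period).
- grab_frame(name): name is "scene" or "top" or "wrist"; returns the picture (480x640x3 uint8, red, green, blue); there is no depth.
- get_calibration(name): a dict with "fx", "fy", "cx", "cy" (pixels), "eye" and "rotation" of the camera in the world. Camera axes: x right, y up, looking along -z (the intrinsics and any distortion apply to the point x, -y, -z); pixel columns grow to the right and rows downward; lengths in m; the calibration is good to about 2 mm. A picture is of the moment at which its call begins: read the wrist's pose just before it. get_calibration takes no time and is no camera call; for the wrist camera it gives the pose at the moment of the call.
- finish_job(): hands the job in, once; it reports no verdict.
The state is a dict: "t": time; "joint_pos": joint angles; "qd": joint speeds; "effort": joint torques, N m; "tool_pos": TCP position; "tcp_rot": TCP orientation; "wrist_force": force on the tool from outside, world axes, zero at the start; "wrist_torque": the same for the moment, N m; "width": finger opening in m.
Only numpy, scipy, OpenCV 4.12 (cv2) and the standard library are available. Lean on these libraries where they do the work, as an engineer would, in place of code of your own. Each camera call takes 0.05 s, during which the arm holds its last target. There are 200 camera calls.

TASK

The opened camera module on the bench has to be blown clean before it is closed. Press the blue nozzle cap of the air duster can straight down as far as it goes, keep it down for about a second, then let it spring all the way back up and leave it. Leave the yellow-capped cleaner can unpressed and do not shift the camera module.

Things in the scene. Friction and masses are not known exactly. Their poses are not given: they have to be found in the camera images.
- duster_top (a point): Centre of the flat top of the air duster's blue cap (36 mm across, 26 mm tall), 198 mm above the bench when up; moves with the cap. z up, x level along the spout, towards the camera module; a thin red tube on the spout reaches 57 mm from the cap's axis, 13 mm and more below its top. The white can with blue band (66 mm across) is bolted to the bench in a dark steel holder (92 mm across).
- duster_cap (a joint): Travel of the air duster's blue cap in m: 0 is up, 0.008 is fully down on its stop. A spring pushes it up: about 3 N starts it moving and 9 N holds it fully down; it returns by itself when let go.
- cleaner_cap (a joint): Travel of the yellow cap of the contact-cleaner can in m, 0 up, 0.008 fully down. This can has the same shape, size and spring as the duster but a yellow cap and band; it stands in its own holder at least 180 mm from the duster, to its left or its right, and must not be pressed.
- module: Opened camera module standing loose 125 to 155 mm (its centre to the can's axis) in front of the duster's spout: black base 80 x 70 mm, black lens barrel 44 mm across and 100 mm long lying along its y, upright green circuit board; 75 mm tall, about 0.4 kg. Origin: centre of its underside; z up; x points away from the duster, within 17 degrees. Not to be moved.
Mind the look-alikes: they are no part of the job. What is shaped like the part that bears duster_top but green or purple is not meant.

How it is judged:
On the way:
1. the blue duster cap is held down, at least 6 of its 8 mm, for 0.4 s (value of joint duster_cap above 0.006 m), for 0.4 s.
At the end, for the whole second after the job is handed in: The blue cap has been pressed and is back up within 1.5 mm; the yellow cap is up within 1.5 mm; the camera module stands at rest and upright within 15 mm of where it started (value of joint each of duster_cap, cleaner_cap below 0.0015 m and distance of module from where it was at the start of the episode below 0.015 m and angle between module's own z axis and vertical below 0.1 rad and linear speed of module below 0.02 m/s); the robot touches nothing.
It fails at once if the yellow cap of the cleaner can is pressed by more than 3 mm (value of joint cleaner_cap above 0.003 m).
It fails at once if the camera module is shifted by more than 15 mm (distance of module from where it was at the start of the episode above 0.015 m).
It also fails if it takes over 26 s, if anything falls off the work surface, if the arm or the gripper's body presses on something with over 40 N, if the wrist force passes 120 N, or if a joint passes its speed limit or range.

## Working session

There is one attempt and no reset: what is moved stays moved. The work goes in short steps, Python scripts to look and compute and a tool call to move; the robot and the scene stay as the last step left them, time stands still between calls to the robot, and variables do not carry over. Pictures are saved under pics/ and viewed, on a budget of 10 in all, crops included, one or two more only if the job needs it, and the job is handed in when it is done.

Besides the shell and the picture viewer there is one more tool, called after ">>>" by a JSON object that holds its "method" and its "body". step_arm: Moves the arm, as the interface text tells. Its arguments: {"type":"object","properties":{"moves":{"type":"array","items":{"type":"array","items":{"type":"number"}}},"claw":{"type":"number"},"grip_force":{"type":"number"}},"required":["moves"]}

```bash
mkdir -p pics; python3 - <<'E'
from workcell import *
import cv2
for n in("scene","top"):
    im=grab_frame(n); cv2.imwrite(f"pics/{n}0.png",im[:,:,::-1]); c=get_calibration(n); print(n,c)
print(read_state(),hold_point_z() if callable(hold_point_z) else hold_point_z)
E
```

```text
scene {'fx': 548.6898562318253, 'fy': 548.6898562318253, 'cx': 327.5026273304207, 'cy': 238.56365373311982, 'eye': array([ 1.28071441, -0.22375212,  1.01362783]), 'rotation': array([0.62157165, 0.46124502, 1.22235472])}
top {'fx': 560.0630828749091, 'fy': 560.0630828749091, 'cx': 318.8667922210928, 'cy': 235.86465560269653, 'eye': array([ 0.48183428, -0.021242  ,  1.16330788]), 'rotation': array([ 0.0805943 , -0.0376518 , -1.57914109])}
{'t': 0.1, 'joint_pos': array([-1.30260920e+00,  3.51217659e-01,  1.65237224e+00,  3.18972715e-05,
        1.13910318e+00, -8.45785959e-02]), 'qd': array([ 0.00149925,  0.00031601, -0.00112268,  0.00082013,  0.00177897,
        0.00104466]), 'effort': array([ 5.86924380e-04, -5.06831503e+01, -2.91875857e+01, -4.27034468e-05,
        2.60101762e-03, -6.31221411e-06]), 'tool_pos': array([ 0.18998308, -0.51582042,  0.2307883 ]), 'tcp_rot': array([-3.09177259e+00, -5.51040952e-01,  1.13121031e-04]), 'wrist_force': array([ 0.39131025, -0.33135568,  0.65533114]), 'wrist_torque': array([-0.03233057, -0.03553576,  0.03343422]), 'width': 0.08546252516582276} -0.0187
```

View pics/scene0.png

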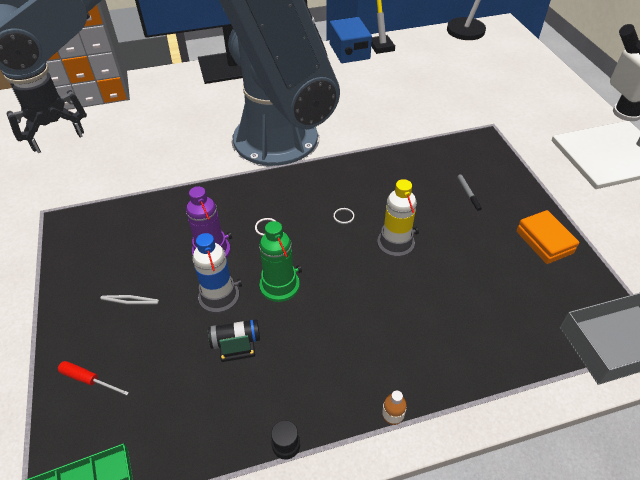

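View pics/top0.png

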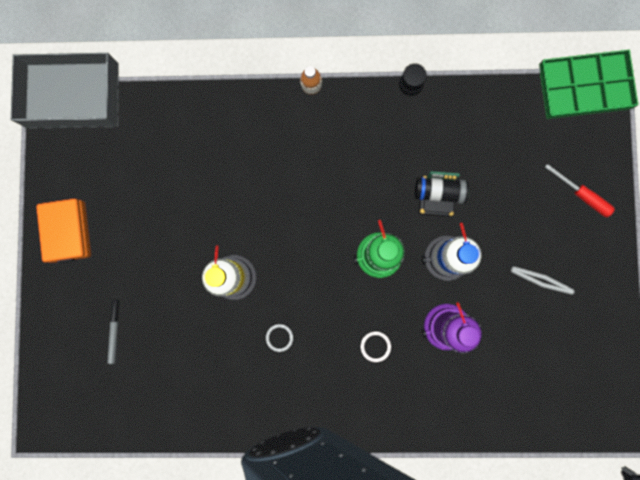

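The scene view shows the blue cap at about (205,240), with the green and purple decoys beside it and the yellow cap at (404,187). In the top view, blue is at (468,254), green at (390,250), purple at (467,335) and the module at (440,190).

```bash
cat > h.py <<'E'
from workcell import *
import numpy as np,cv2
from scipy.spatial.transform import Rotation as R
def ray(n,u,v,c=None):
    c=c or get_calibration(n)
    d=R.from_rotvec(c['rotation']).apply([(u-c['cx'])/c['fx'],-(v-c['cy'])/c['fy'],-1]); return np.array(c['eye']),d
def onz(n,u,v,z,c=None):
    e,d=ray(n,u,v,c); return e+d*(z-e[2])/d[2]
def rel(p):
    s=read_state(); return R.from_rotvec(s['tcp_rot']).inv().apply(np.array(p)-s['tool_pos'])
def cen(n,im,lo,hi,box):
    h=cv2.cvtColor(im,cv2.COLOR_RGB2HSV); m=cv2.inRange(h,lo,hi); k=np.zeros_like(m); x0,y0,x1,y1=box; k[y0:y1,x0:x1]=m[y0:y1,x0:x1]
    n_,l,st,c=cv2.connectedComponentsWithStats(k); i=1+st[1:,4].argmax(); return c[i],st[i]
E
python3 - <<'E'
from h import *
t=cv2.imread("pics/top0.png")[:,:,::-1]; s=cv2.imread("pics/scene0.png")[:,:,::-1]
print(cen("top",t,(100,120,60),(125,255,255),(450,235,490,275)))
print("blue top",onz("top",468.5,254,.198),"scene",onz("scene",205.5,239,.198))
for n,u,v in(("g",391,250),("p",468,335),("y",215,276)):print(n,onz("top",u,v,.198))
print("mod",onz("top",441,190,.05))
c=np.hstack([cv2.resize(t[225:285,430:500],None,fx=5,fy=5,interpolation=2),cv2.resize(s[220:280,170:240],None,fx=5,fy=5,interpolation=2)])
cv2.imwrite("pics/c1.png",c[:,:,::-1])
print("rel above",rel(np.r_[onz("top",468.5,254,.198)[:2],.26]))
E
```

```text
(array([467.67592593, 253.04320988]), array([458, 242,  21,  21, 324], dtype=int32))
blue top [ 0.52090864 -0.25120361  0.198     ] scene [ 0.52247284 -0.24874856  0.198     ]
g [ 0.52903358 -0.11905311  0.198     ]
p [ 0.38367611 -0.24650162  0.198     ]
y [0.48696527 0.18501722 0.198     ]
mod [ 0.65507704 -0.23558936  0.05      ]
rel above [ 0.40197283 -0.13402615 -0.02901612]
```

View pics/c1.png

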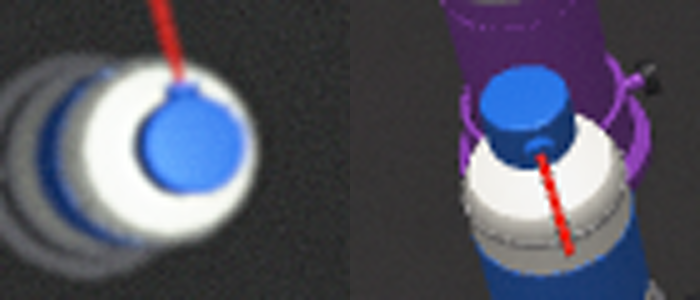

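The two views agree to about 3 mm, which puts the cap near (0.522, -0.250). I'll close the fingers, lift, and move above it.

>>> {"method": "step_arm", "body": {"moves": [[0,0,-0.03,0,0,0],[0.403,-0.134,-0.03,0,0,0],[0.403,-0.134,-0.03,0,0,0],[0.403,-0.134,-0.03,0,0,0],[0.403,-0.134,-0.03,0,0,0],[0.403,-0.134,-0.03,0,0,0],[0.403,-0.134,-0.03,0,0,0],[0.403,-0.134,-0.03,0,0,0],[0.403,-0.134,-0.03,0,0,0],[0.403,-0.134,-0.03,0,0,0],[0.403,-0.134,-0.03,0,0,0],[0.403,-0.134,-0.03,0,0,0]], "claw": 1, "grip_force": 40}}

```text
t: 1.1
tool_pos: [0.5253, -0.2473, 0.2608]
tcp_rot: [-3.091, -0.557, -0.001]
wrist_force: [-0.8, 0.7, -0.3]
width: 0.0002
```

```bash
python3 - <<'E'
from h import *
s=read_state();print(s['t'],s['tool_pos'],s['tcp_rot'],s['width'],s['wrist_force'])
print(rel([.522,-.25,.205]))
c=get_calibration("wrist");im=grab_frame("wrist");cv2.imwrite("pics/w1.png",im[:,:,::-1])
def proj(p):
    q=R.from_rotvec(c['rotation']).inv().apply(np.array(p)-c['eye']);return c['cx']+c['fx']*q[0]/-q[2],c['cy']-c['fy']*q[1]/-q[2]
print(proj([.522,-.25,.198]),proj(s['tool_pos']))
E
```

```text
1.1 [ 0.52532903 -0.24726733  0.26082322] [-3.09091587e+00 -5.56610588e-01 -1.12656965e-03] 0.0001843519336449381 [-0.80866624  0.73720126 -0.26891096]
[-0.00412209  0.00144529  0.05581847]
(np.float64(324.2727785748051), np.float64(266.412987863046)) (np.float64(321.86851974454856), np.float64(311.91640322432113))
```

View pics/w1.png

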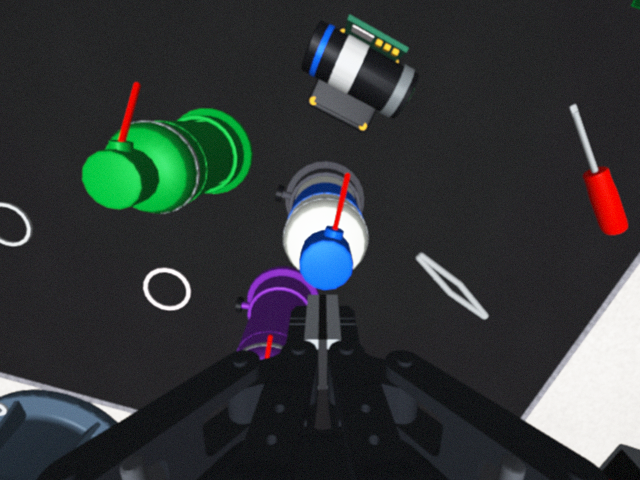

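The wrist view shows the blue cap centred near (326,261) against a predicted (324,266), which is within 2–3 mm. I'll descend to just above it.

>>> {"method": "step_arm", "body": {"moves": [[-0.003,0.001,0.02,0,0,0],[-0.003,0.001,0.04,0,0,0],[-0.003,0.001,0.052,0,0,0],[-0.003,0.001,0.057,0,0,0],[-0.003,0.001,0.057,0,0,0],[-0.003,0.001,0.057,0,0,0]]}}

```text
t: 1.65
tool_pos: [0.5193, -0.2536, 0.2048]
tcp_rot: [3.093, 0.551, 0.0]
wrist_force: [-0.7, 1.2, -1.0]
width: -0.0004
```

>>> {"method": "step_arm", "body": {"moves": [[0,0,0.002,0,0,0],[0,0,0.004,0,0,0],[0,0,0.006,0,0,0],[0,0,0.008,0,0,0],[0,0,0.009,0,0,0],[0,0,0.01,0,0,0],[0,0,0.011,0,0,0],[0,0,0.011,0,0,0],[0,0,0.011,0,0,0]]}}

```text
t: 2.4
tool_pos: [0.5196, -0.2532, 0.1938]
tcp_rot: [3.092, 0.551, 0.001]
wrist_force: [-1.6, 0.8, 6.1]
width: 0.0002
```

The force of 6 N at 0.194 m matches the spring at about half travel. Next I'll press to the stop and hold.

>>> {"method": "step_arm", "body": {"moves": [[0,0,0.001,0,0,0],[0,0,0.002,0,0,0],[0,0,0.003,0,0,0],[0,0,0.0038,0,0,0],[0,0,0.0045,0,0,0],[0,0,0.0045,0,0,0],[0,0,0.0045,0,0,0],[0,0,0.0045,0,0,0]]}}

```text
t: 3.07
tool_pos: [0.5197, -0.2533, 0.19]
tcp_rot: [3.092, 0.551, 0.001]
wrist_force: [-4.0, 2.5, 12.5]
width: -0.0003
```

>>> {"method": "step_arm", "body": {"moves": [[0,0,0.0005,0,0,0],[0,0,0.0005,0,0,0],[0,0,0.0005,0,0,0],[0,0,0.0005,0,0,0],[0,0,0.0005,0,0,0],[0,0,0.0005,0,0,0],[0,0,0.0005,0,0,0],[0,0,0.0005,0,0,0],[0,0,0.0005,0,0,0],[0,0,0.0005,0,0,0]]}}

```text
t: 3.9
tool_pos: [0.5197, -0.2533, 0.19]
tcp_rot: [3.092, 0.551, 0.002]
wrist_force: [-6.1, 2.0, 16.9]
width: 0.0
```

```bash
python3 - <<'E'
from h import *
s=read_state();print(s['t'],s['tool_pos'],s['wrist_force'])
im=grab_frame("scene")[200:320,160:320];cv2.imwrite("pics/s2.png",cv2.resize(im,None,fx=5,fy=5,interpolation=2)[:,:,::-1])
E
```

```text
3.9 [ 0.51972083 -0.25328568  0.18997567] [-6.09781954  2.03624937 16.94411631]
```

View pics/s2.png

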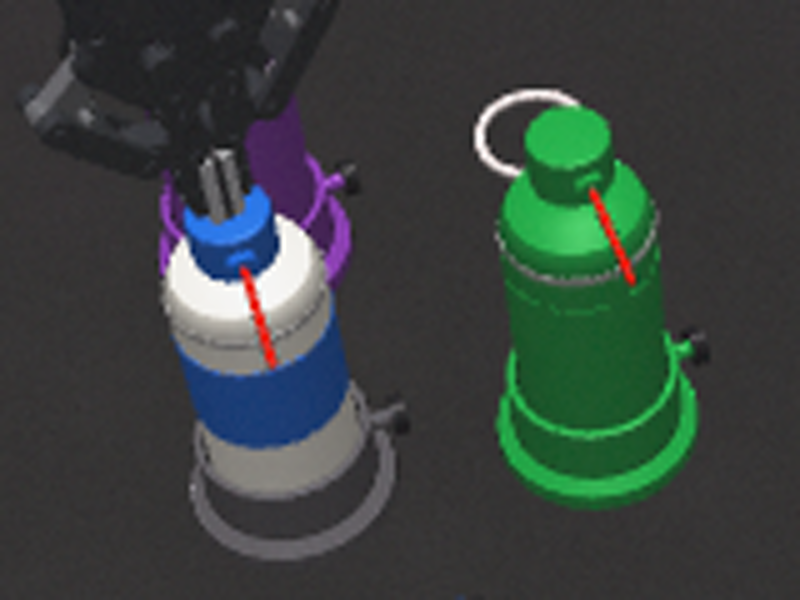

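The crop shows the fingers on the blue cap at about (225,210), with the cap sunk into the dome. The TCP stays at 0.1900 m while the force rises, so the cap is on its stop and has been held for over 1 s. Now I'll release straight up.

>>> {"method": "step_arm", "body": {"moves": [[0,0,-0.004,0,0,0],[0,0,-0.01,0,0,0],[0,0,-0.03,0,0,0],[0,0,-0.06,0,0,0],[0,0,-0.09,0,0,0],[0,0,-0.12,0,0,0],[-0.1,0.0,-0.13,0,0,0],[-0.1,0.0,-0.13,0,0,0],[-0.1,0.0,-0.13,0,0,0],[-0.1,0.0,-0.13,0,0,0],[-0.1,0.0,-0.13,0,0,0]]}}

```text
t: 4.87
tool_pos: [0.4252, -0.2879, 0.3186]
tcp_rot: [3.093, 0.549, 0.001]
wrist_force: [0.0, 0.7, -0.7]
width: 0.0002
```

```bash
python3 - <<'E'
from h import *
s=read_state();print(s['t'],s['tool_pos'],s['wrist_force'])
im=grab_frame("scene");cv2.imwrite("pics/s3.png",im[:,:,::-1])
a=cv2.imread("pics/scene0.png")[:,:,::-1]
r=lambda i:cv2.resize(i[220:370,165:275],None,fx=3.6,fy=3.6,interpolation=2)
cv2.imwrite("pics/cmp.png",np.hstack([r(a),r(im)])[:,:,::-1])
d=np.abs(a.astype(int)-im).max(2)
for n,(x0,y0,x1,y1) in dict(module=(205,315,262,362),yellow=(375,175,420,255),cap=(190,230,222,265)).items(): print(n,(d[y0:y1,x0:x1]>40).sum())
E
```

```text
4.8667 [ 0.42521837 -0.28789683  0.31856238] [ 0.03355129  0.74185185 -0.66513887]
module 0
yellow 0
cap 0
```

View pics/cmp.png

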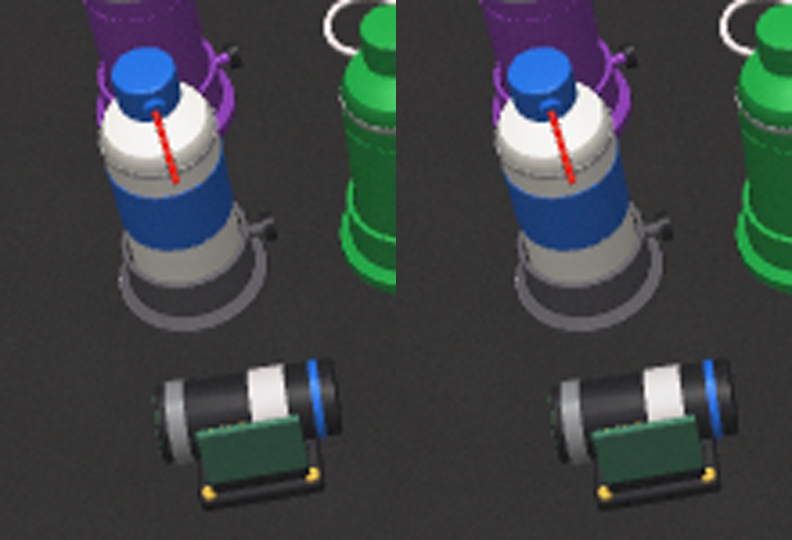

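The before and after crops are identical: the blue cap is fully up at (147,70) and (543,70), and the module has not moved. I'll hand the job in.

```bash
python3 -c "
from workcell import *
print(finish_job())"
```

```text
the job is handed in; nothing more can be done
None
```

I pressed the blue duster cap to its stop with the closed fingertips, held it there for about 1 s, then released it straight up and handed the job in at about 5 s of the 26 s allowed.

- **Press:** the tool stopped at 0.190 m, exactly 8 mm below the cap's rest height. The force rose from 12.5 to 16.9 N without further movement, so the cap was on its stop. The fingertips landed about 4–5 mm off the cap's centre, still well inside its 18 mm radius.
- **After release:** comparing scene pictures from before and after, no pixels changed in the areas around the blue cap, the yellow can or the camera module. The wrist force was below about 1 N and the arm was clear of everything.

No check failed. The position estimates for the cap from the different cameras disagreed by about 2–3 mm, which did not matter here.

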